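# Rock the heavy bolt tub forward to pour its bolts into the tray

### The job

Empty the bolt tub into the cream tray in front of it: swing the sprung hold-down arm up past the point where it stays open by itself, take the cover off by its grip and lay it flat on the bare bench, then rock the heavy tub forward on the bar under its front edge, without lifting it off the stand, until all three bolts have slid out into the tray. Then let the tub back gently until it stands square on the stand as before, with the arm left open and the other things on the bench left alone.

Things in the scene. Friction and masses are not known exactly. Their poses are not given: they have to be found in the camera images.
- stand: fixed timber block with a dark steel plate, top 75 mm above the bench, 230 mm wide. Origin on the bench under the middle of the tub's foot bar; x to the back (away from the pouring side), y left, z up. The plate is cut out in front, so the tub's front can dip; a 17 mm stop on each ear keeps the foot bar from sliding forward. Bare bench for the cover: stand y -0.19 to -0.38, x -0.12 to 0.12
- hold_down (a joint): sprung over-centre arm on the left of the stand, rad: 0 = shut, across the front half of the cover, pressing it with a rubber tip (about 6 N); grows as the grip swings up and over to the left, open stop at 1.85. The spring pulls it shut below about 0.95, throws it open and holds it above. Lifting the grip takes about 4 N at first
- hold_down_grip (a point): middle of the arm's round black grip, 20 mm thick, 60 mm long. At joint 0 it lies 125 mm from the pivot towards stand -y and 18 mm above it, pointing to -y and rising 30 degrees, about 40 mm above the sloping cover. It swings in the plane of stand y and z; let go beyond 0.95, it flies off to the left
- hold_down_pivot (a point): pivot of the hold-down arm, at (-0.020, 0.127, 0.217) in the stand's frame; its axis lies along the stand's x
- cover: aluminium plate 206 x 158 x 3 mm with two 10 mm deep locating strips under it, 0.32 kg, loose on the tub's sloping mouth (it falls 33 degrees to the front). Origin at the middle, level with the strips' underside; x up the slope, y left, z out of the plate. Lift it 25 mm along its own z before moving it sideways. Flat on the bench its origin is at z = 0
- cover_grip (a point): on the cover's upright wooden grip, a block 14 mm thick (cover x), 90 mm wide (y), top 49 mm above the cover's origin; the point is at (0.020, 0, 0.040) in the cover's frame, where the TCP should come. Pinch it across the 14 mm with the tool square to the cover: tilted 33 degrees, fingers pointing down and away from the robot
- tub: grey steel tub like a scuttle, about 2.6 kg, 150 mm wide (y), walls 4 mm. Origin under the middle of its foot bar (stand (0, 0, 0.075) when seated); x to the back, y left, z up. Side view x, z in mm: floor (0, 8) to (109, 8); front wall flares 45 degrees to the lip; rear wall at x = 109 up to z = 174. Past about 45 degrees of rocking it tips on by itself and must be held back
- tub_lip (a point): middle of the tub's pouring lip, at (-0.060, 0, 0.066) in the tub's frame. The bolts roll and slide out once the front wall slopes down, at about 50 to 60 degrees of rocking; 70 degrees for a second empties it. The lip is then about 45 mm above the bench, over the tray
- tub_heel (a point): middle of the tub's foot bar (16 mm thick, along y, 204 mm long), at (0, 0, 0.008) in the tub's frame: the axis on which it rocks on the stand
- tub_handle (a point): middle of the round handle bar behind the tub, at (0.155, 0, 0.165) in its frame: 16 mm thick, along y, 100 mm between its brackets, 38 mm clear of the rear wall, 9 mm below the rear rim. It can turn between the fingers; rocking takes about 8 N here. The wall shelf begins about 50 mm behind and 80 mm above it: lean the tool back towards the robot to take it
- tray: loose cream tray, 300 x 200 x 42 mm, walls 3 mm, origin at the centre of its underside; its long side (own x) runs along the stand's y. It lies in front of the stand, tucked about 35 mm under the plate
- bolt1: steel hex bolt with its nut run on, 92 mm long; head and nut 30 mm across, shank 20 mm, 0.22 kg. Origin at its middle, y along the shank. Lies across the floor of the tub under the cover
- bolt2: second steel hex bolt with its nut run on, 92 mm long; head and nut 30 mm across, shank 20 mm, 0.22 kg. Origin at its middle, y along the shank. Lies across the floor of the tub under the cover
- bolt3: third steel hex bolt with its nut run on, 92 mm long; head and nut 30 mm across, shank 20 mm, 0.22 kg. Origin at its middle, y along the shank. Lies across the floor of the tub under the cover
- tape_measure: bystander: tape measure 84 x 36 x 60 mm, left of the work; origin at the centre of its underside
- carton: bystander: brown carton 60 x 110 x 28 mm, left of the work; origin at the centre of its underside
- tape_roll: bystander: roll of grey tape, 103 mm across, 48 mm high, left of the work; origin at the centre of its underside

How it is judged:
On the way, in this order (a step that is already met when the one before it is completed fails the run):
1. the hold-down arm is swung open and stays there (value of joint hold_down above 1.4 rad), for 0.3 s.
2. the cover lies flat on the bench, let go (height (world z) of cover below 0.015 m and angle between cover's own z axis and vertical below 0.12 rad and contact force between the fingers and cover below 0.1 N), for 0.2 s.
3. the tub is rocked more than 40 degrees forward on its foot bar (angle between tub's own z axis and vertical above 0.7 rad and distance between tub_heel and stand below 0.105 m), for 0.2 s.
At the end, for the whole second after the job is handed in: The hold-down arm stands open (over 1.4 rad); the cover lies flat on the bench (within 7 degrees, its origin under 15 mm), let go; all three bolts lie inside the tray; the tub stands upright (within 3 degrees) on the stand within 18 mm of its place, square to it; everything is at rest (all of step 2 and value of joint hold_down above 1.4 rad and angle between tub's own z axis and vertical below 0.05 rad and x of tub in the frame of stand between -0.018 and 0.018 m and y of tub_handle in the frame of stand between -0.02 and 0.02 m and z of tub in the frame of stand between 0.065 and 0.083 m and x of bolt1 in the frame of tray between -0.148 and 0.148 m and y of bolt1 in the frame of tray between -0.098 and 0.098 m and z of each of bolt1, bolt2, bolt3 in the frame of tray below 0.06 m and x of bolt2 in the frame of tray between -0.148 and 0.148 m and y of bolt2 in the frame of tray between -0.098 and 0.098 m and x of bolt3 in the frame of tray between -0.148 and 0.148 m and y of bolt3 in the frame of tray between -0.098 and 0.098 m and linear speed of each of tub, cover, tray, bolt1, bolt2, bolt3 below 0.02 m/s); the robot touches nothing.
It fails at once if the tub is lifted: its foot bar rises more than 25 mm off the stand (height (world z) of tub_heel above 0.108 m).
It fails at once if the tub is let fall or slammed (turns faster than 2.5 rad/s) (angular speed of tub above 2.5 rad/s).
It fails at once if the cover is dropped or thrown on to the bench (height (world z) of cover below 0.05 m and linear speed of cover above 0.8 m/s).
It fails at once if a bystander is moved more than 30 mm (distance of any of tape_measure, carton, tape_roll from where it was at the start of the episode above 0.03 m).
It also fails if it takes over 69 s, if anything falls off the work surface, if the arm or the gripper's body presses on something with over 40 N, if the wrist force passes 120 N, or if a joint passes its speed limit or range.

### The arm

A 6-joint arm with a two-finger parallel gripper is mounted at the origin on a cart in front of the work surface, level with it; the furniture and walls round the work are solid. World frame = base frame: x ahead of the robot, y to its left, z up, the work surface at z = 0. Lengths are in m, angles in rad, forces in N, time in s.
With the tool pointing down it reaches from about 0.375 to 0.9 m from the base axis. Payload 3.1 kg.
Tool frame: the origin (TCP) lies between the finger pads, 19 mm behind the fingertips; this is the grasp point; z points along the fingers, y is the line along which they close (so a half turn about z gives the same grasp; the last joint's range is limited). The gripper opens to 85 mm and grips with 20 to 120 N. Pads are 22 mm wide; open, the fingers measure 114 mm over their backs; the gripper's body (76 mm by 85 mm) begins 54 mm behind the grasp point. The pads swing forward as they close: fully open they stand 13 mm farther back than shut.
Start: joints at [-1.462, 0.527, 1.433, -0, 1.181, -0.178], TCP at [0.177, -0.599, 0.25] pointing down, gripper open.
Joint ranges: [-3.08, 3.08], [-0.75, 2.2], [0.22, 2.44], [-1.43, 4.57], [0, 2.65], [-2.85, 2.85]. Speed limits (rad/s): [2.79, 2.79, 3.14, 3.14, 3.14, 3.14].

### API

Orientations are given as a unit quaternion [x, y, z, w].
In Python, from station import sense, vision, order gives the robot as it stands.
- The arm moves only by the shell command python3 -m crank 'ROWS' [OPENING] [FORCE]. ROWS is JSON, a list of rows, each an object with "dp": the shift along the world's x, y, z in units of 30 mm (1.0 is 30 mm), a list of three; "angular": the turn, a rotation vector about the world's x, y, z in degrees, a list of three. In form: [{"dp": [dx, dy, dz], "angular": [ax, ay, az]}, ...]. A call has 1 to 20 rows; each row shifts and turns the commanded pose from where the row before left it; what a row does not reach is not made up. A row lasts 1/10 s, in which the tool goes at most 50 mm and 8.59 degrees, less where a joint would pass 70% of its speed; a pose out of reach is approached as far as the arm can. A call is refused whole if a number of a shift passes 1 or a number of a turn 8.59, either way. A call with a gripper value outside its range is refused whole. OPENING is the closure, from 0 (fully open) to 1 (shut), set as the call begins (- or left out, the last holds). The fingers move at their own pace and stop on an object; FORCE is the grip in N (left out, the last holds). Time passes only in rows, so rows that do not move let the fingers close. It gives the time, the measured TCP pose, the force, the opening and the grip force at its end, in the units of the state.
- sense(): the state, without advancing time (a new reading comes with each control period).
- vision.snapshot(name): name is "scene" or "side" or "wrist"; returns a dict with "image" (420x560x3 uint8, blue, green, red), "range_z" (420x560 float32, m along the optical axis (not along the pixel's ray), 0 where there is no reading), "mtx" (3x3 intrinsics, pixels), "dist" ([k1, k2, p1, p2, k3] as OpenCV has them; the pictures are not rectified), "pose" (4x4, takes a point from camera to world coordinates); the wrist camera has in their place "mount" (4x4, takes a point from camera to tool coordinates, whose origin is the TCP and whose axes are the flange's). Camera axes: x right, y down, z forward; pixel columns grow to the right and rows downward; lengths in m; the calibration is good to about 2 mm. A picture is of the moment at which its call begins: read the wrist's pose just before it.
- order.sign_off(): hands the job in; it is judged then, once.
The state is a dict: "t": time; "q": joint angles; "qd": joint speeds; "tau": joint torques, N m; "tcp_pos": TCP position; "tool_rot": TCP orientation; "force": force on the tool from outside, world axes, zero at the start; "ft_torque": the same for the moment, N m; "finger_gap": opening from 0.0 (shut) to 1.0 (fully open); "gripper_force": force on a finger pad.
Only numpy, scipy, OpenCV 4.12 (cv2) and the standard library are available. Lean on these libraries where they do the work, as an engineer would, in place of code of your own. Each camera call takes 0.05 s, during which the arm holds its last target. There are 200 camera calls.

## Working session

There is one attempt and no reset: what is moved stays moved. The work goes in short steps, Python scripts to look and compute and a shell command to move; the robot and the scene stay as the last step left them, time stands still between calls to the robot, and variables do not carry over. Pictures are saved under pics/ and viewed, at most 10 in all, crops included, and the job is handed in when it is done.

```bash
ls; mkdir -p pics; cat > h.py <<'E'
import numpy as np, cv2
from station import sense, vision, order
from scipy.spatial.transform import Rotation as R
def cloud(s, pose=None):
    T = s["pose"] if pose is None else pose
    z = s["range_z"]; h,w = z.shape
    u,v = np.meshgrid(np.arange(w),np.arange(h))
    p = cv2.undistortPoints(np.stack([u,v],-1).reshape(-1,1,2).astype(np.float64),np.array(s["mtx"]),np.array(s["dist"])).reshape(h,w,2)
    P = np.dstack([p[...,0]*z,p[...,1]*z,z])
    T=np.array(T); W = P@T[:3,:3].T+T[:3,3]
    W[z<=0]=np.nan
    return W
E
python3 - <<'E'
from h import *
print(sense())
for n in("scene","side"):
    s=vision.snapshot(n); cv2.imwrite(f"pics/{n}0.png",s["image"]); np.savez(f"{n}0.npz",**{k:np.array(v) for k,v in s.items()})
    print(n,np.round(s["pose"],3).tolist())
E
```

```text
pics
{'t': 0.0, 'q': array([-1.46150156e+00,  5.28470905e-01,  1.43394143e+00, -2.57173257e-05,
        1.18140479e+00, -1.78527704e-01]), 'qd': array([-0.00156758, -0.00047925, -0.00033165, -0.00061786,  0.00100286,
        0.00080382]), 'tau': array([-9.24420237e-04, -4.42359102e+01, -1.78027207e+01, -4.00850140e-04,
        8.36447318e-03, -2.64303779e-07]), 'tcp_pos': array([ 0.17734329, -0.59858232,  0.24901823]), 'tool_rot': array([ 9.89661324e-01,  1.43419760e-01,  2.66104179e-05, -1.11197914e-03]), 'force': array([ 0.30464013, -0.64259601,  0.51260634]), 'ft_torque': array([ 0.01737784, -0.00496238,  0.03699612]), 'gripper_force': 0.0, 'finger_gap': 1.001412242469341}
scene [[-0.454, -0.638, 0.622, -0.108], [-0.891, 0.327, -0.315, 0.482], [-0.002, -0.697, -0.717, 0.927], [0.0, 0.0, 0.0, 1.0]]
side [[-0.984, -0.069, 0.162, 0.359], [-0.176, 0.436, -0.883, 1.069], [-0.01, -0.897, -0.441, 0.646], [0.0, 0.0, 0.0, 1.0]]
```

View pics/scene0.png

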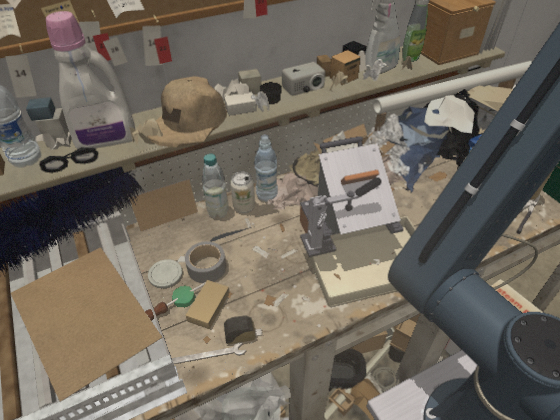

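View pics/side0.png

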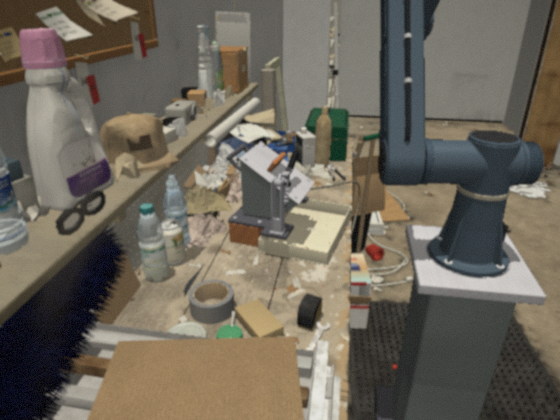

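The scene view shows the cover (white plate, around (358,190)), the wood grip (360,178), the black hold-down grip (368,187), the tray (365,265) and the pivot post (315,215). In the side view the cover is around (272,172).

```bash
python3 - <<'E'
from h import *
for n,px in(("scene",[(358,165),(330,170),(385,215),(361,178),(345,182),(368,188),(355,195),(318,205),(310,240),(325,300),(410,265),(380,250)]),("side",[(275,158),(262,165),(278,180),(240,152),(300,190),(260,220),(320,220)])):
    s=dict(np.load(f"{n}0.npz")); W=cloud(s)
    for p in px: print(n,p,np.round(W[p[1],p[0]],3),s["image"][p[1],p[0]])
s=dict(np.load("scene0.npz")); W=cloud(s)
# cover plane
m=np.zeros(W.shape[:2],bool); m[150:235,315:405]=1
b=s["image"].astype(int); m&=(b.min(2)>140)&(W[...,2]>.15)
P=W[m]; 
for i in range(6):
    c=P.mean(0); n=np.linalg.svd(P-c,full_matrices=False)[2][2]; n*=np.sign(n[2]); d=(P-c)@n; P=P[abs(d)<max(.003,2*d.std())]
print("cover",len(P),c,n,np.degrees(np.arccos(n[2])),"yaw",np.degrees(np.arctan2(n[1],n[0])))
ex=np.array([-n[0],-n[1],0]);ex/=np.linalg.norm(ex);ey=np.array([-ex[1],ex[0],0]);up=np.cross(ey,n)
for a in(up,ey): q=(P-c)@a; print(np.percentile(q,[0,1,5,50,95,99,100]))
# other edge yaw
mm=m&(abs((W-c)@n)<.005)
r=cv2.minAreaRect(np.stack([(W[mm]-c)@up,(W[mm]-c)@ey],1).astype(np.float32)); print(r, c+up*r[0][0]+ey*r[0][1])
# stand plate z~.075
k=(abs(W[...,2]-.075)<.006)&(np.hypot(W[...,0],W[...,1])<1)
vv,uu=np.nonzero(k); sel=(vv>180)&(vv<300)&(uu>290)&(uu<420); print("plate",sel.sum(),np.percentile(W[k][sel],[2,50,98],axis=0))
o=s["image"].copy(); cv2.imwrite("pics/a.png",np.hstack([cv2.resize(o[130:310,280:440],None,fx=2.4,fy=2.4,interpolation=2),cv2.resize(dict(np.load("side0.npz"))["image"][120:300,215:365],None,fx=2.4,fy=2.4,interpolation=2)]))
E
```

```text
scene (358, 165) [ 0.585 -0.074  0.228] [186 187 194]
scene (330, 170) [ 0.601 -0.003  0.226] [192 193 200]
scene (385, 215) [ 0.465 -0.084  0.154] [178 181 188]
scene (361, 178) [ 0.536 -0.05   0.232] [59 71 94]
scene (345, 182) [ 0.545 -0.011  0.228] [59 68 83]
scene (368, 188) [ 0.494 -0.04   0.238] [54 57 57]
scene (355, 195) [ 0.5   -0.011  0.223] [158 158 163]
scene (318, 205) [0.511 0.083 0.222] [120 121 126]
scene (310, 240) [0.52  0.093 0.098] [81 83 87]
scene (325, 300) [0.404 0.111 0.002] [136 155 165]
scene (410, 265) [0.223 0.071 0.319] [86 80 75]
scene (380, 250) [ 0.474 -0.103  0.003] [104 121 131]
side (275, 158) [ 0.559 -0.105  0.218] [142 156 186]
side (262, 165) [ 0.583 -0.024  0.224] [193 196 200]
side (278, 180) [0.52  0.082 0.227] [181 182 185]
side (240, 152) [ 0.661 -0.085  0.238] [119 117 107]
side (300, 190) [ 0.474 -0.029  0.152] [197 198 203]
side (260, 220) [0.581 0.026 0.075] [134 132 135]
side (320, 220) [ 0.419 -0.136  0.003] [179 212 221]
cover 2804 [ 0.54779871 -0.0551392   0.20271159] [-0.52827794  0.0958128   0.84364823] 32.4726076429991 yaw 169.7201143485522
[-0.1017561  -0.09747057 -0.09167542  0.00912227  0.0831536   0.09226025
  0.09493454]
[-7.95599601e-02 -7.73117755e-02 -7.24487343e-02 -7.97348308e-05
  7.29878800e-02  7.77097215e-02  7.98008071e-02]
((-0.00387013703584671, -5.2265822887420654e-05), (0.15939316153526306, 0.19793540239334106), 89.88109588623047) [ 0.54457676 -0.05460796  0.20063372]
plate 641 [[ 0.4639058  -0.15568177  0.06963318]
 [ 0.50528473  0.04594417  0.0756485 ]
 [ 0.66786589  0.10499877  0.08074241]]
```

View pics/a.png

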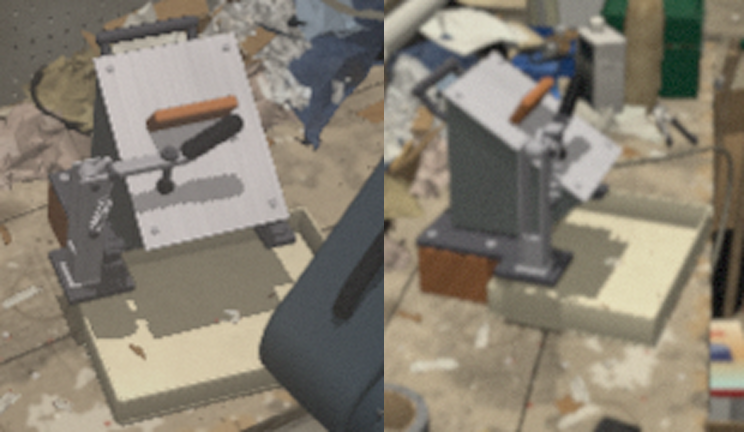

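Cover plane tilt is 32.5° (33° expected) and yaw is −10.3°. The stand origin comes out at about (0.522, −0.050), and the hold-down grip and pivot agree with that to about 1 cm. Next I'll move above the hold-down grip with the closing line along stand x.

```bash
python3 -m crank '[{"dp":[0.3,0.9,0.3],"angular":[0,0,3.2]},{"dp":[0.4,0.9,0.3],"angular":[0,0,3.2]},{"dp":[0.5,0.9,0.3],"angular":[0,0,3.2]},{"dp":[0.5,0.9,0.3],"angular":[0,0,3.2]},{"dp":[0.5,0.9,0.3],"angular":[0,0,3.2]},{"dp":[0.5,0.9,0.3],"angular":[0,0,3.2]},{"dp":[0.5,0.9,0.3],"angular":[0,0,3.2]},{"dp":[0.5,0.9,0.3],"angular":[0,0,3.2]},{"dp":[0.6,0.9,0.3],"angular":[0,0,3.2]},{"dp":[0.6,0.9,0.3],"angular":[0,0,3.2]},{"dp":[0.6,0.9,0],"angular":[0,0,3.2]},{"dp":[0.6,0.9,0],"angular":[0,0,3.2]},{"dp":[0.6,0.9,0],"angular":[0,0,3.2]},{"dp":[0.6,0.9,0],"angular":[0,0,3.2]},{"dp":[0.6,0.9,0],"angular":[0,0,3.2]},{"dp":[0.6,0.9,0],"angular":[0,0,3.2]},{"dp":[0.6,0.9,0],"angular":[0,0,3]},{"dp":[0.6,0.9,0],"angular":[0,0,3]},{"dp":[0.6,0.9,0],"angular":[0,0,3]},{"dp":[0.6,0.9,0],"angular":[0,0,3]}]' 0.6 20
python3 -m crank '[{"dp":[0,0,0],"angular":[0,0,0]},{"dp":[0,0,0],"angular":[0,0,0]},{"dp":[0,0,0],"angular":[0,0,0]}]'
python3 - <<'E'
from h import *
q=sense(); T=np.eye(4);T[:3,:3]=R.from_quat(q["tool_rot"]).as_matrix();T[:3,3]=q["tcp_pos"]
s=vision.snapshot("wrist"); W=cloud(s,T@np.array(s["mount"])); np.savez("w1.npz",W=W,im=s["image"],T=T@np.array(s["mount"]),mtx=s["mtx"],dist=s["dist"])
print(q["tcp_pos"],q["finger_gap"],T[:3,:3].round(3).tolist(), np.round(s["mount"],3).tolist())
cv2.imwrite("pics/w1.png",s["image"])
E
```

```text
t: 2.1
tcp_pos: [0.5047, -0.0579, 0.3397]
tool_rot: [0.767, 0.642, -0.0, -0.0]
force: [0.9, -0.7, -0.7]
finger_gap: 0.403
gripper_force: 0.0
t: 2.4
tcp_pos: [0.5038, -0.0598, 0.3397]
tool_rot: [0.768, 0.64, -0.0, -0.0]
force: [-0.5, -0.0, -0.7]
finger_gap: 0.4
gripper_force: 0.0
[ 0.50378942 -0.0597721   0.33969499] 0.3996057720462506 [[0.18, 0.984, -0.001], [0.984, -0.18, -0.0], [-0.0, -0.001, -1.0]] [[0.001, -0.963, -0.269, 0.067], [1.0, 0.001, 0.0, 0.0], [-0.0, -0.269, 0.963, -0.124], [0.0, 0.0, 0.0, 1.0]]
```

View pics/w1.png

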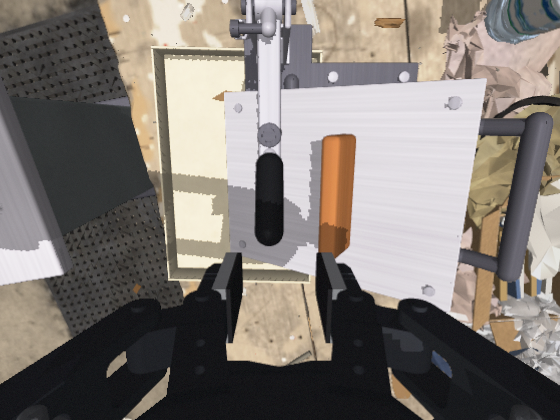

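The wrist view shows the black grip spanning (270,155)–(270,243), the wood grip at (338,195), the handle bar at (525,195) and the cover from x 225 to 485.

```bash
cat > m1.py <<'E'
from h import *
d=np.load("w1.npz");W=d["W"];im=d["im"].astype(int)
yaw=np.radians(-10.3);ex=np.array([np.cos(yaw),np.sin(yaw),0]);ey=np.array([-ex[1],ex[0],0])
O=np.array([.522,-.0505,0])
def box(u0,v0,u1,v1,c):
    m=np.zeros(im.shape[:2],bool);m[v0:v1,u0:u1]=1;m&=c&~np.isnan(W[...,2]);return m
blk=im.max(2)<70
org=(im[...,2]>im[...,0]+60)
def st(P): P=np.atleast_2d(P)-O; return np.stack([P@ex,P@ey,P[:,2]],1)
for n,m in(("arm grip",box(250,145,290,250,blk)&(W[...,2]>.22)),("wood",box(315,130,360,260,org)),("handle",box(495,100,555,290,(im.max(2)<110)&(W[...,2]>.2)))):
    S=st(W[m]);print(n,m.sum(),"stand x/y/z pct",np.percentile(S,[2,25,50,75,98],axis=0).round(4).tolist())
m=box(215,75,490,310,(im.min(2)>130)&(W[...,2]>.13))
P=W[m]
for i in range(6):
    c=P.mean(0); n=np.linalg.svd(P-c,full_matrices=False)[2][2]; n*=np.sign(n[2]); k=(P-c)@n; P=P[abs(k)<max(.002,2*k.std())]
print(c,n,np.degrees(np.arccos(n[2])),np.degrees(np.arctan2(n[1],n[0]))-180)
a=np.array([-n[0],-n[1],0]);a/=np.linalg.norm(a);b=np.array([-a[1],a[0],0]);up=np.cross(b,n)
Q=np.stack([(P-c)@up,(P-c)@b],1).astype(np.float32);r=cv2.minAreaRect(Q);print(r)
C=c+up*r[0][0]+b*r[0][1];print("cover top centre",C,st(C),"bbox",Q.min(0),Q.max(0)); print("cover_grip",C-.013*n+.02*up+.04*n)
E
python3 m1.py
```

```text
arm grip 2373 stand x/y/z pct [[-0.0318, -0.0244, 0.2273], [-0.027, -0.0109, 0.2361], [-0.0226, 0.0021, 0.244], [-0.0184, 0.0159, 0.2514], [-0.0137, 0.0299, 0.2565]]
wood 3631 stand x/y/z pct [[0.0137, -0.0376, 0.2172], [0.0183, -0.0152, 0.2304], [0.0236, 0.006, 0.2378], [0.0308, 0.026, 0.24], [0.0393, 0.043, 0.2418]]
handle 3463 stand x/y/z pct [[0.1354, -0.0543, 0.2274], [0.1443, -0.0192, 0.2397], [0.1453, 0.0167, 0.2435], [0.1469, 0.0456, 0.2458], [0.1561, 0.0567, 0.2478]]
[ 0.56718699 -0.04904918  0.21369073] [-0.52966158  0.09788637  0.84254191] 32.59047931808695 -10.470651629683033
((-0.029138311743736267, -0.0096421018242836), (0.2066756933927536, 0.15816281735897064), 0.00014695175923407078)
cover top centre [ 0.54129328 -0.05406916  0.19799594] [[ 1.96205398e-02 -6.19608981e-05  1.97995943e-01]] bbox [-0.13247629 -0.08872356] [0.07419945 0.0694394 ]
cover_grip [ 0.54356265 -0.05448856  0.23151719]
```

```bash
python3 -m crank '[{"dp":[-0.22,0,-0.4],"angular":[0,0,0]},{"dp":[0,0,-0.6],"angular":[0,0,0]},{"dp":[0,0,-0.6],"angular":[0,0,0]},{"dp":[0,0,-0.6],"angular":[0,0,0]},{"dp":[0,0,-0.5],"angular":[0,0,0]},{"dp":[0,0,-0.3],"angular":[0,0,0]},{"dp":[0,0,0],"angular":[0,0,0]},{"dp":[0,0,0],"angular":[0,0,0]}]'
python3 -m crank '[{"dp":[0,0,0],"angular":[0,0,0]},{"dp":[0,0,0],"angular":[0,0,0]},{"dp":[0,0,0],"angular":[0,0,0]},{"dp":[0,0,0],"angular":[0,0,0]},{"dp":[0,0,0],"angular":[0,0,0]}]' 1 30
```

```text
t: 3.25
tcp_pos: [0.498, -0.0598, 0.2504]
tool_rot: [0.768, 0.64, 0.0, 0.0]
force: [-0.1, 0.9, -0.2]
finger_gap: 0.401
gripper_force: 0.0
t: 3.75
tcp_pos: [0.4967, -0.0594, 0.2506]
tool_rot: [0.768, 0.641, -0.001, -0.0]
force: [-6.0, -1.6, 4.6]
finger_gap: 0.22
gripper_force: 29.9
```

```bash
python3 -m crank '[{"dp":[0.02,0.13,0.39],"angular":[0,0,0]},{"dp":[0.02,0.13,0.39],"angular":[0,0,0]},{"dp":[0.02,0.13,0.39],"angular":[0,0,0]},{"dp":[0.04,0.22,0.35],"angular":[0,0,0]},{"dp":[0.04,0.22,0.35],"angular":[0,0,0]},{"dp":[0.04,0.22,0.35],"angular":[0,0,0]},{"dp":[0.05,0.3,0.28],"angular":[0,0,0]},{"dp":[0.05,0.3,0.28],"angular":[0,0,0]},{"dp":[0.05,0.3,0.28],"angular":[0,0,0]},{"dp":[0.07,0.37,0.19],"angular":[0,0,0]},{"dp":[0.07,0.37,0.19],"angular":[0,0,0]},{"dp":[0.07,0.37,0.19],"angular":[0,0,0]},{"dp":[0.07,0.4,0.08],"angular":[0,0,0]},{"dp":[0.07,0.4,0.08],"angular":[0,0,0]},{"dp":[0.07,0.4,0.08],"angular":[0,0,0]},{"dp":[0,0,0],"angular":[0,0,0]}]'
```

```text
t: 5.35
tcp_pos: [0.5206, 0.0706, 0.3669]
tool_rot: [0.767, 0.641, 0.001, -0.0]
force: [-5.4, 1.7, -1.1]
finger_gap: 0.21
gripper_force: 29.9
```

```bash
python3 -m crank '[{"dp":[0,0,0],"angular":[0,0,0]},{"dp":[0,0,0],"angular":[0,0,0]},{"dp":[0,0,0],"angular":[0,0,0]},{"dp":[0,0,0],"angular":[0,0,0]},{"dp":[0,0,0],"angular":[0,0,0]},{"dp":[0,0,0],"angular":[0,0,0]},{"dp":[0,-0.4,0.3],"angular":[0,0,0]},{"dp":[-0.08,-0.5,0],"angular":[-0.73,-4,0]},{"dp":[-0.08,-0.5,0],"angular":[-0.73,-4,0]},{"dp":[-0.08,-0.5,-0.4],"angular":[-0.73,-4,0]},{"dp":[-0.08,-0.5,-0.4],"angular":[-0.73,-4,0]},{"dp":[-0.08,-0.5,-0.4],"angular":[-0.73,-4,0]},{"dp":[-0.08,-0.4,-0.4],"angular":[-0.73,-4,0]},{"dp":[-0.08,-0.4,-0.4],"angular":[-0.73,-4,0]},{"dp":[-0.08,-0.2,-0.5],"angular":[-0.75,-4.1,0]},{"dp":[0,0,0],"angular":[0,0,0]},{"dp":[0,0,0],"angular":[0,0,0]}]' 0.35
python3 - <<'E'
from h import *
q=sense(); T=np.eye(4);T[:3,:3]=R.from_quat(q["tool_rot"]).as_matrix();T[:3,3]=q["tcp_pos"]
print(T[:3,:3].round(3).tolist(),q["q"].round(2))
s=vision.snapshot("wrist");W=cloud(s,T@np.array(s["mount"]))
im=s["image"].astype(int);m=(im[...,2]>im[...,0]+60)&(W[...,2]>.2)&(abs(W[...,1]+.05)<.08);P=W[m]
n=np.array([-.5297,.0979,.8425]);up=np.array([.829,-.1532,.539]);b=np.cross(n,up)
C=np.array([.54129,-.05407,.198])-.013*n
Q=P-C; L=np.stack([Q@up,Q@b,Q@n],1);print(m.sum(),"wood in cover frame",np.percentile(L,[2,25,50,75,98],axis=0).round(4).tolist())
G=C+.02*up+.04*n; print("target",G,"delta/30mm",((G-q["tcp_pos"])/.03).round(2))
s2=vision.snapshot("scene");cv2.imwrite("pics/b.png",np.hstack([cv2.resize(s["image"],(500,375)),cv2.resize(s2["image"][120:320,260:420],(300,375))]))
E
```

```text
t: 7.05
tcp_pos: [0.5016, -0.0492, 0.3008]
tool_rot: [0.737, 0.615, 0.18, 0.216]
force: [-0.5, 0.9, -0.1]
finger_gap: 0.646
gripper_force: 0.0
[[0.18, 0.829, 0.53], [0.984, -0.151, -0.097], [-0.0, 0.539, -0.842]] [-0.38  0.15  2.05  0.28  0.4  -0.42]
2768 wood in cover frame [[0.0135, -0.0404, 0.0453], [0.0166, -0.0173, 0.0479], [0.0198, 0.005, 0.0485], [0.023, 0.0258, 0.0491], [0.026, 0.0435, 0.05]]
target [ 0.5435681 -0.0544907  0.2315275] delta/30mm [ 1.4  -0.18 -2.31]
```

View pics/b.png

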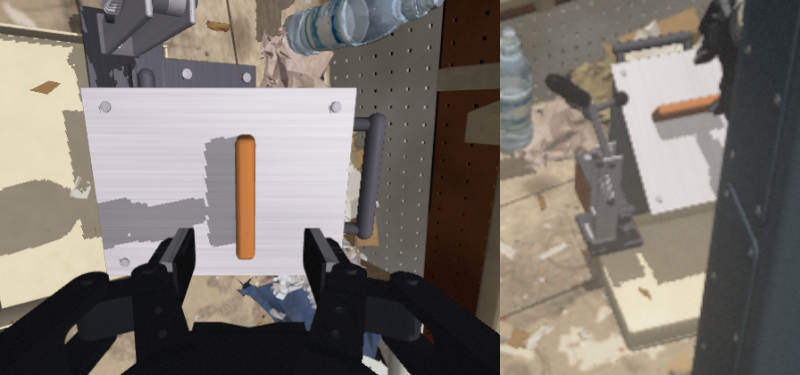

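The hold-down arm stands open and points up-left. The wood grip is at cover x = 0.0198, as it must be. I'll descend and pinch it.

```bash
python3 -m crank '[{"dp":[0.28,-0.04,-0.46],"angular":[0,0,0]},{"dp":[0.28,-0.04,-0.46],"angular":[0,0,0]},{"dp":[0.28,-0.04,-0.46],"angular":[0,0,0]},{"dp":[0.28,-0.03,-0.46],"angular":[0,0,0]},{"dp":[0.28,-0.03,-0.46],"angular":[0,0,0]},{"dp":[0,0,0],"angular":[0,0,0]},{"dp":[0,0,0],"angular":[0,0,0]}]'
python3 -m crank '[{"dp":[0,0,0],"angular":[0,0,0]},{"dp":[0,0,0],"angular":[0,0,0]},{"dp":[0,0,0],"angular":[0,0,0]},{"dp":[0,0,0],"angular":[0,0,0]},{"dp":[0,0,0],"angular":[0,0,0]},{"dp":[0,0,0],"angular":[0,0,0]},{"dp":[0,0,0],"angular":[0,0,0]}]' 1 70
```

```text
t: 7.85
tcp_pos: [0.5442, -0.0537, 0.2319]
tool_rot: [0.736, 0.615, 0.18, 0.216]
force: [-0.5, 0.9, -0.4]
finger_gap: 0.651
gripper_force: 0.0
t: 8.55
tcp_pos: [0.5429, -0.0538, 0.232]
tool_rot: [0.737, 0.615, 0.18, 0.216]
force: [-3.6, 1.0, 5.7]
finger_gap: 0.154
gripper_force: 68.3
```

```bash
python3 -m crank '[{"dp":[-0.1,0.02,0.17],"angular":[0,0,0]},{"dp":[-0.2,0.04,0.32],"angular":[0,0,0]},{"dp":[-0.2,0.04,0.32],"angular":[0,0,0]},{"dp":[-0.2,0.03,0.32],"angular":[0,0,0]},{"dp":[0,0,0.5],"angular":[0,0,0]},{"dp":[0,0,0.6],"angular":[0,0,0]},{"dp":[0,0,0.55],"angular":[0,0,0]}]'
python3 -m crank '[{"dp":[-0.09,-0.4,0],"angular":[0,0,0]},{"dp":[-0.09,-0.7,0],"angular":[0,0,0]},{"dp":[-0.09,-0.8,0],"angular":[0,0,0]},{"dp":[-0.09,-0.8,0],"angular":[0,0,0]},{"dp":[-0.09,-0.8,0],"angular":[0,0,0]},{"dp":[-0.09,-0.8,0],"angular":[0.73,4,0]},{"dp":[-0.09,-0.8,0],"angular":[0.73,4,0]},{"dp":[-0.09,-0.8,0],"angular":[0.73,4,0]},{"dp":[-0.09,-0.8,0],"angular":[0.73,4,0]},{"dp":[-0.09,-0.8,0],"angular":[0.73,4,0]},{"dp":[-0.09,-0.8,-0.1],"angular":[0.73,4,0]},{"dp":[-0.09,-0.7,-0.2],"angular":[0.75,4.1,0]},{"dp":[-0.06,-0.3,-0.5],"angular":[0.75,4.1,0]},{"dp":[0,0,-0.8],"angular":[0,0,0]},{"dp":[0,0,-0.8],"angular":[0,0,0]},{"dp":[0,0,-0.8],"angular":[0,0,0]},{"dp":[0,0,-0.8],"angular":[0,0,0]},{"dp":[0,0,-0.8],"angular":[0,0,0]},{"dp":[0,0,-0.6],"angular":[0,0,0]},{"dp":[0,0,-0.3],"angular":[0,0,0]}]'
python3 - <<'E'
from h import *
q=sense(); T=np.eye(4);T[:3,:3]=R.from_quat(q["tool_rot"]).as_matrix();T[:3,3]=q["tcp_pos"]
print(T[:3,:3].round(3).tolist(),q["q"].round(2))
s=vision.snapshot("wrist");cv2.imwrite("pics/c.png",s["image"]);W=cloud(s,T@np.array(s["mount"]))
im=s["image"].astype(int);m=(im.min(2)>120)&(W[...,2]>.03)&(W[...,2]<.13)&(np.linalg.norm(W-q["tcp_pos"],axis=2)<.15)
P=W[m]
for i in range(6):
    c=P.mean(0); n=np.linalg.svd(P-c,full_matrices=False)[2][2]; n*=np.sign(n[2]); k=(P-c)@n; P=P[abs(k)<max(.002,2*k.std())]
print(len(P),c,n)
E
```

```text
t: 9.25
tcp_pos: [0.5211, -0.0498, 0.3149]
tool_rot: [0.737, 0.615, 0.179, 0.215]
force: [0.3, -0.5, -2.8]
finger_gap: 0.151
gripper_force: 68.5
t: 11.25
tcp_pos: [0.4869, -0.3283, 0.1417]
tool_rot: [0.768, 0.641, -0.001, -0.002]
force: [-0.9, 0.1, -2.8]
finger_gap: 0.15
gripper_force: 68.7
[[0.179, 0.984, -0.004], [0.984, -0.179, 0.002], [0.002, -0.005, -1.0]] [-0.78  0.62  1.62 -0.    0.91 -0.6 ]
78769 [ 0.47382169 -0.29087123  0.1140827 ] [ 0.0049929  -0.00188251  0.99998576]
```

View pics/c.png

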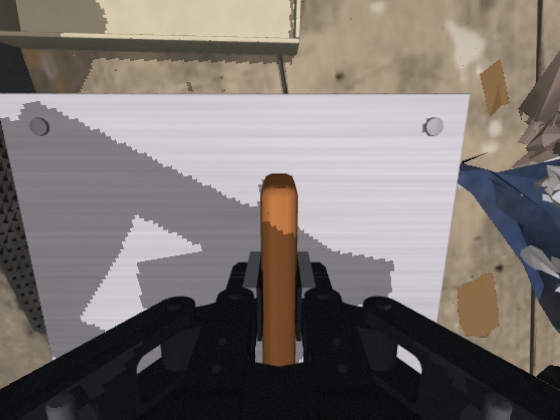

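The cover is held level with its origin about 101 mm up; the bench below is bare, with the blue rag beyond its far edge. Lowering it now.

```bash
python3 -m crank '[{"dp":[0,0,-0.5],"angular":[0,0,0]},{"dp":[0,0,-0.6],"angular":[0,0,0]},{"dp":[0,0,-0.6],"angular":[0,0,0]},{"dp":[0,0,-0.6],"angular":[0,0,0]},{"dp":[0,0,-0.4],"angular":[0,0,0]},{"dp":[0,0,-0.25],"angular":[0,0,0]},{"dp":[0,0,-0.2],"angular":[0,0,0]},{"dp":[0,0,-0.1],"angular":[0,0,0]},{"dp":[0,0,-0.08],"angular":[0,0,0]},{"dp":[0,0,0],"angular":[0,0,0]},{"dp":[0,0,0],"angular":[0,0,0]}]'
```

```text
t: 12.4
tcp_pos: [0.4881, -0.3291, 0.044]
tool_rot: [0.768, 0.641, -0.001, -0.0]
force: [0.0, -0.1, -2.7]
finger_gap: 0.15
gripper_force: 68.8
```

```bash
python3 -m crank '[{"dp":[0,0,-0.08],"angular":[0,0,0]},{"dp":[0,0,-0.04],"angular":[0,0,0]},{"dp":[0,0,0],"angular":[0,0,0]}]'
python3 -m crank '[{"dp":[0,0,0],"angular":[0,0,0]},{"dp":[0,0,0],"angular":[0,0,0]},{"dp":[0,0,0],"angular":[0,0,0]},{"dp":[0,0,0],"angular":[0,0,0]},{"dp":[0,0,0.3],"angular":[0,0,0]},{"dp":[0,0,0.7],"angular":[0,0,0]},{"dp":[0,0,1],"angular":[0,0,0]},{"dp":[0,0,1],"angular":[0,0,0]},{"dp":[0,0,1],"angular":[0,0,0]},{"dp":[0,0,1],"angular":[0,0,0]},{"dp":[0,0,1],"angular":[0,0,0]},{"dp":[0,0,1],"angular":[0,0,0]},{"dp":[0,0,1],"angular":[0,0,0]},{"dp":[0,0,1],"angular":[0,0,0]},{"dp":[0,0,0.6],"angular":[0,0,0]}]' 0.4 30
python3 -m crank '[{"dp":[0.5,0.86,0],"angular":[-0.45,-2.46,0]},{"dp":[0.5,0.86,0],"angular":[-0.45,-2.46,0]},{"dp":[0.5,0.86,0],"angular":[-0.45,-2.46,0]},{"dp":[0.5,0.86,0],"angular":[-0.45,-2.46,0]},{"dp":[0.5,0.86,0],"angular":[-0.45,-2.46,0]},{"dp":[0.5,0.86,0],"angular":[-0.45,-2.46,0]},{"dp":[0.5,0.86,0],"angular":[-0.45,-2.46,0]},{"dp":[0.5,0.86,0],"angular":[-0.45,-2.46,0]},{"dp":[0.5,0.86,0],"angular":[-0.45,-2.46,0]},{"dp":[0.37,0.86,0],"angular":[-0.45,-2.46,0]},{"dp":[0,0,0],"angular":[0,0,0]},{"dp":[0,0,0],"angular":[0,0,0]},{"dp":[0,0,0],"angular":[0,0,0]}]'
cat > m2.py <<'E'
from h import *
import sys
q=sense(); T=np.eye(4);T[:3,:3]=R.from_quat(q["tool_rot"]).as_matrix();T[:3,3]=q["tcp_pos"]
print(T[:3,:3].round(3).tolist(),q["q"].round(2))
s=vision.snapshot("wrist");cv2.imwrite(f"pics/{sys.argv[1]}.png",s["image"]);W=cloud(s,T@np.array(s["mount"]));np.savez("w2.npz",W=W,im=s["image"])
yaw=np.radians(-10.4);ex=np.array([np.cos(yaw),np.sin(yaw),0]);ey=np.array([-ex[1],ex[0],0]);O=np.array([.5193,-.050,0])
S=np.dstack([(W-O)@ex,(W-O)@ey,W[...,2]])
m=(S[...,0]>.13)&(S[...,0]<.18)&(abs(S[...,1])<.04)&(S[...,2]>.225)&(S[...,2]<.26)
P=S[m];print(m.sum(),np.percentile(P,[2,50,98],axis=0).round(4).tolist())
# circle fit in x,z, r=8mm
from scipy.optimize import least_squares
f=least_squares(lambda c:np.hypot(P[:,0]-c[0],P[:,2]-c[1])-.008,[.155,.24],loss="soft_l1",f_scale=.001);print("bar centre stand x,z",f.x)
print("y ends", np.percentile(S[(S[...,0]>.13)&(S[...,0]<.18)&(S[...,2]>.225)&(S[...,2]<.26)][:,1],[1,99]))
H=O+ex*f.x[0]+[0,0,f.x[1]];print("handle",H,"delta units",((H-q["tcp_pos"])/.03).round(2))
E
python3 m2.py d
```

```text
t: 12.7
tcp_pos: [0.4881, -0.3292, 0.0407]
tool_rot: [0.768, 0.641, -0.001, -0.0]
force: [-1.6, 0.7, 2.1]
finger_gap: 0.149
gripper_force: 69.7
t: 14.2
tcp_pos: [0.4883, -0.3293, 0.3315]
tool_rot: [0.768, 0.641, -0.0, 0.002]
force: [0.2, -0.1, 1.3]
finger_gap: 0.598
gripper_force: 0.0
t: 15.5
tcp_pos: [0.634, -0.0717, 0.3285]
tool_rot: [0.75, 0.625, 0.138, 0.166]
force: [0.6, -0.2, 0.2]
finger_gap: 0.599
gripper_force: 0.0
[[0.18, 0.892, 0.414], [0.984, -0.163, -0.076], [-0.001, 0.421, -0.907]] [-0.31  0.32  1.63  0.08  0.76 -0.18]
2626 [[0.1465, -0.0381, 0.2389], [0.1513, 0.0024, 0.2466], [0.1606, 0.0386, 0.2488]]
bar centre stand x,z [0.15459008 0.23999655]
y ends [-0.05444727  0.05768089]
handle [ 0.67135039 -0.07790647  0.23999655] delta units [ 1.25 -0.21 -2.95]
```

View pics/d.png

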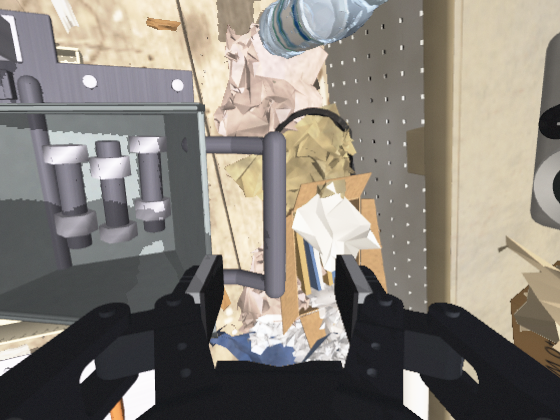

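The bolts lie at (65–150, 190). The handle bar runs from (273,130) to (273,295), and its fitted centre at stand (0.1546, 0.240) matches the (0.155, 0.240) given. I'll narrow the opening and descend along the tool.

```bash
python3 -m crank '[{"dp":[-0.06,0.01,-0.05],"angular":[0,0,0]},{"dp":[0,0,0],"angular":[0,0,0]},{"dp":[0,0,0],"angular":[0,0,0]},{"dp":[0.19,-0.03,-0.42],"angular":[0,0,0]},{"dp":[0.19,-0.03,-0.42],"angular":[0,0,0]},{"dp":[0.19,-0.03,-0.42],"angular":[0,0,0]},{"dp":[0.19,-0.03,-0.42],"angular":[0,0,0]},{"dp":[0.19,-0.03,-0.42],"angular":[0,0,0]},{"dp":[0.19,-0.03,-0.42],"angular":[0,0,0]},{"dp":[0.17,-0.02,-0.38],"angular":[0,0,0]},{"dp":[0,0,0],"angular":[0,0,0]},{"dp":[0,0,0],"angular":[0,0,0]}]' 0.65
python3 -m crank '[{"dp":[0,0,0],"angular":[0,0,0]},{"dp":[0,0,0],"angular":[0,0,0]},{"dp":[0,0,0],"angular":[0,0,0]},{"dp":[0,0,0],"angular":[0,0,0]},{"dp":[0,0,0],"angular":[0,0,0]}]' 1 40
```

```text
t: 16.75
tcp_pos: [0.6735, -0.0771, 0.2409]
tool_rot: [0.749, 0.625, 0.139, 0.168]
force: [-0.0, 0.4, 4.3]
finger_gap: 0.349
gripper_force: 0.8
t: 17.25
tcp_pos: [0.6716, -0.0767, 0.2396]
tool_rot: [0.75, 0.626, 0.138, 0.166]
force: [-1.4, -0.3, 4.2]
finger_gap: 0.169
gripper_force: 38.9
```

```bash
python3 -c "
import numpy as np
p=np.radians(45.4+np.arange(0,73,4));x=.2206*np.cos(p)/.03;z=.2206*np.sin(p)/.03
for a,b in zip(np.diff(x),np.diff(z)):print(np.round([a*.984,-a*.18,b],2).tolist())"
```

```text
[-0.37, 0.07, 0.35]
[-0.39, 0.07, 0.32]
[-0.42, 0.08, 0.29]
[-0.43, 0.08, 0.26]
[-0.45, 0.08, 0.23]
[-0.47, 0.09, 0.2]
[-0.48, 0.09, 0.16]
[-0.49, 0.09, 0.13]
[-0.5, 0.09, 0.09]
[-0.5, 0.09, 0.06]
[-0.5, 0.09, 0.02]
[-0.5, 0.09, -0.01]
[-0.5, 0.09, -0.05]
[-0.5, 0.09, -0.08]
[-0.49, 0.09, -0.12]
[-0.48, 0.09, -0.15]
[-0.47, 0.09, -0.19]
[-0.46, 0.08, -0.22]
```

```bash
python3 -m crank '[{"dp":[-0.37,0.07,0.35],"angular":[0.25,1.37,0]},{"dp":[-0.39,0.07,0.32],"angular":[0.25,1.37,0]},{"dp":[-0.42,0.08,0.29],"angular":[0.25,1.37,0]},{"dp":[-0.43,0.08,0.26],"angular":[0.25,1.37,0]},{"dp":[-0.45,0.08,0.23],"angular":[0.25,1.37,0]},{"dp":[-0.47,0.09,0.2],"angular":[0.25,1.37,0]},{"dp":[-0.48,0.09,0.16],"angular":[0.25,1.37,0]},{"dp":[-0.49,0.09,0.13],"angular":[0.25,1.37,0]},{"dp":[-0.5,0.09,0.09],"angular":[0.25,1.37,0]},{"dp":[0,0,0],"angular":[0,0,0]}]'
```

```text
t: 18.25
tcp_pos: [0.5563, -0.0556, 0.3046]
tool_rot: [0.763, 0.636, 0.074, 0.089]
force: [5.4, -0.2, 6.0]
finger_gap: 0.172
gripper_force: 39.0
```

```bash
python3 -m crank '[{"dp":[-0.5,0.09,0.06],"angular":[0.25,1.37,0]},{"dp":[-0.5,0.09,0.02],"angular":[0.25,1.37,0]},{"dp":[-0.5,0.09,-0.01],"angular":[0.25,1.37,0]},{"dp":[-0.5,0.09,-0.05],"angular":[0.25,1.37,0]},{"dp":[-0.5,0.09,-0.08],"angular":[0.25,1.37,0]},{"dp":[-0.49,0.09,-0.12],"angular":[0.25,1.37,0]},{"dp":[-0.48,0.09,-0.15],"angular":[0.25,1.37,0]},{"dp":[-0.47,0.09,-0.19],"angular":[0.25,1.37,0]},{"dp":[-0.46,0.08,-0.22],"angular":[0.25,1.37,0]},{"dp":[0,0,0],"angular":[0,0,0]},{"dp":[0,0,0],"angular":[0,0,0]},{"dp":[0,0,0],"angular":[0,0,0]},{"dp":[0,0,0],"angular":[0,0,0]},{"dp":[0,0,0],"angular":[0,0,0]},{"dp":[0,0,0],"angular":[0,0,0]},{"dp":[0,0,0],"angular":[0,0,0]},{"dp":[0,0,0],"angular":[0,0,0]},{"dp":[0,0,0],"angular":[0,0,0]}]'
python3 - <<'E'
from h import *
a=vision.snapshot("scene");b=vision.snapshot("side")
cv2.imwrite("pics/e.png",np.hstack([cv2.resize(a["image"][130:320,270:440],None,fx=2.2,fy=2.2),cv2.resize(b["image"][130:320,215:365],None,fx=2.2,fy=2.2)]))
E
```

```text
t: 20.05
tcp_pos: [0.4172, -0.0301, 0.2782]
tool_rot: [0.768, 0.641, -0.003, -0.003]
force: [-7.1, -0.3, 9.4]
finger_gap: 0.171
gripper_force: 49.3
```

View pics/e.png

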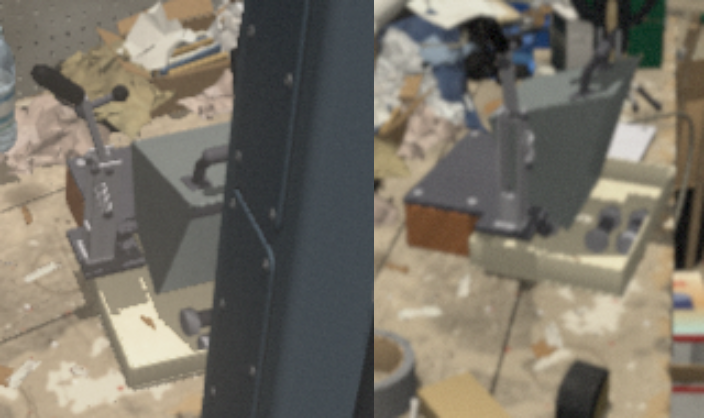

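Two bolts are clearly in the tray at (600,232) and (630,232) in the right half; the third is hidden by the tub. I'll tilt a little more and wait, then let the tub back along the same arc.

```bash
python3 -m crank '[{"dp":[-0.22,0.04,-0.13],"angular":[0,0,0]},{"dp":[-0.22,0.04,-0.13],"angular":[0,0,0]},{"dp":[0,0,0],"angular":[0,0,0]},{"dp":[0,0,0],"angular":[0,0,0]},{"dp":[0,0,0],"angular":[0,0,0]},{"dp":[0,0,0],"angular":[0,0,0]},{"dp":[0,0,0],"angular":[0,0,0]},{"dp":[0,0,0],"angular":[0,0,0]},{"dp":[0.22,-0.04,0.13],"angular":[0,0,0]},{"dp":[0.22,-0.04,0.13],"angular":[0,0,0]},{"dp":[0.46,-0.08,0.22],"angular":[-0.25,-1.37,0]},{"dp":[0.47,-0.09,0.19],"angular":[-0.25,-1.37,0]},{"dp":[0.48,-0.09,0.15],"angular":[-0.25,-1.37,0]},{"dp":[0.49,-0.09,0.12],"angular":[-0.25,-1.37,0]},{"dp":[0.5,-0.09,0.08],"angular":[-0.25,-1.37,0]},{"dp":[0.5,-0.09,0.05],"angular":[-0.25,-1.37,0]},{"dp":[0.5,-0.09,0.01],"angular":[-0.25,-1.37,0]},{"dp":[0.5,-0.09,-0.02],"angular":[-0.25,-1.37,0]},{"dp":[0.5,-0.09,-0.06],"angular":[-0.25,-1.37,0]},{"dp":[0,0,0],"angular":[0,0,0]}]'
python3 -m crank '[{"dp":[0.5,-0.09,-0.09],"angular":[-0.25,-1.37,0]},{"dp":[0.49,-0.09,-0.13],"angular":[-0.25,-1.37,0]},{"dp":[0.48,-0.09,-0.16],"angular":[-0.25,-1.37,0]},{"dp":[0.47,-0.09,-0.2],"angular":[-0.25,-1.37,0]},{"dp":[0.45,-0.08,-0.23],"angular":[-0.25,-1.37,0]},{"dp":[0.43,-0.08,-0.26],"angular":[-0.25,-1.37,0]},{"dp":[0.42,-0.08,-0.29],"angular":[-0.25,-1.37,0]},{"dp":[0.2,-0.04,-0.16],"angular":[-0.12,-0.69,0]},{"dp":[0.19,-0.03,-0.16],"angular":[-0.12,-0.69,0]},{"dp":[0.19,-0.03,-0.17],"angular":[-0.12,-0.69,0]},{"dp":[0.18,-0.04,-0.18],"angular":[-0.12,-0.69,0]},{"dp":[0,0,0],"angular":[0,0,0]},{"dp":[0,0,0],"angular":[0,0,0]},{"dp":[0,0,0],"angular":[0,0,0]}]'
```

```text
t: 22.15
tcp_pos: [0.5532, -0.0549, 0.2997]
tool_rot: [0.763, 0.637, 0.069, 0.083]
force: [-1.3, -2.2, 1.1]
finger_gap: 0.166
gripper_force: 49.1
t: 23.55
tcp_pos: [0.6742, -0.0772, 0.2412]
tool_rot: [0.749, 0.625, 0.14, 0.169]
force: [6.1, -0.7, 0.5]
finger_gap: 0.172
gripper_force: 53.2
```

```bash
python3 -m crank '[{"dp":[-0.06,0.01,-0.05],"angular":[0,0,0]},{"dp":[0,0,0],"angular":[0,0,0]},{"dp":[0,0,0],"angular":[0,0,0]}]'
python3 -m crank '[{"dp":[0,0,0],"angular":[0,0,0]},{"dp":[0,0,0],"angular":[0,0,0]},{"dp":[0,0,0],"angular":[0,0,0]},{"dp":[0,0,0],"angular":[0,0,0]},{"dp":[-0.19,0.03,0.42],"angular":[0,0,0]},{"dp":[-0.19,0.03,0.42],"angular":[0,0,0]},{"dp":[-0.19,0.03,0.42],"angular":[0,0,0]},{"dp":[-0.19,0.03,0.42],"angular":[0,0,0]},{"dp":[-0.19,0.03,0.42],"angular":[0,0,0]},{"dp":[-0.19,0.03,0.42],"angular":[0,0,0]},{"dp":[-0.3,0.03,0.6],"angular":[0.6,3,0]},{"dp":[-0.6,0.1,0.5],"angular":[0.6,3,0]},{"dp":[-0.9,0.1,0.5],"angular":[0.6,3,0]},{"dp":[-0.9,0.1,0.5],"angular":[0.6,3,0]},{"dp":[-0.9,0.1,0.5],"angular":[0.6,3,0]},{"dp":[-0.9,0.1,0.3],"angular":[0.6,3,0]},{"dp":[-0.5,0.1,0],"angular":[0.6,3,0]},{"dp":[0,0,0],"angular":[0,0,0]},{"dp":[0,0,0],"angular":[0,0,0]},{"dp":[0,0,0],"angular":[0,0,0]}]' 0.65
python3 m2.py f
```

```text
t: 23.85
tcp_pos: [0.674, -0.0772, 0.2413]
tool_rot: [0.749, 0.624, 0.142, 0.17]
force: [8.7, 0.2, 1.5]
finger_gap: 0.166
gripper_force: 53.3
t: 25.85
tcp_pos: [0.4858, -0.0521, 0.4004]
tool_rot: [0.768, 0.64, 0.022, 0.022]
force: [-0.6, 0.6, -1.3]
finger_gap: 0.352
gripper_force: 0.0
[[0.18, 0.982, 0.062], [0.984, -0.18, -0.005], [0.006, 0.062, -0.998]] [-0.35  0.15  1.58  0.02  1.34 -0.17]
1911 [[0.1531, -0.0385, 0.2375], [0.1574, 0.0018, 0.2463], [0.1671, 0.0387, 0.2489]]
bar centre stand x,z [0.16178831 0.24008635]
y ends [-0.05523099  0.05718209]
handle [ 0.67843037 -0.07920589  0.24008635] delta units [ 6.42 -0.9  -5.34]
```

View pics/f.png

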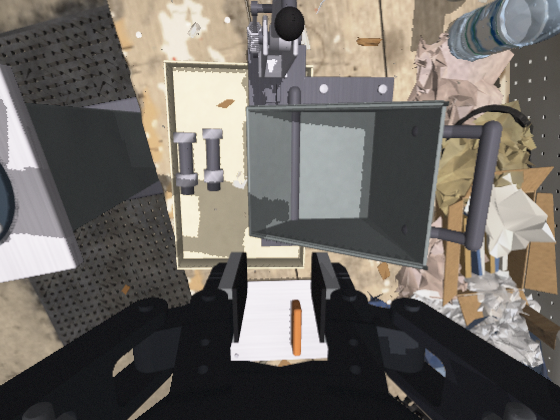

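The tub is empty and seated: handle at z 0.240, tub shifted about 7 mm back, within the 18 mm allowed. Two bolts are in the tray at (187,160) and (212,160); the third must be under the lip. I'll clear the arm to the right and check.

```bash
python3 -m crank '[{"dp":[0,-0.9,0],"angular":[0,0,0]},{"dp":[0,-0.9,0],"angular":[0,0,0]},{"dp":[0,-0.9,0],"angular":[0,0,0]},{"dp":[0,-0.9,0],"angular":[0,0,0]},{"dp":[0,-0.9,0],"angular":[0,0,0]},{"dp":[0,-0.9,0],"angular":[0,0,0]},{"dp":[0,-0.9,0],"angular":[0,0,0]},{"dp":[-0.3,-0.9,0],"angular":[0,0,0]},{"dp":[-0.3,-0.9,0],"angular":[0,0,0]},{"dp":[-0.3,-0.9,0],"angular":[0,0,0]},{"dp":[0,0,0],"angular":[0,0,0]},{"dp":[0,0,0],"angular":[0,0,0]}]'
python3 - <<'E'
from h import *
yaw=np.radians(-10.4);ex=np.array([np.cos(yaw),np.sin(yaw),0]);ey=np.array([-ex[1],ex[0],0]);O=np.array([.5193,-.050,0])
ims=[]
for n in("scene","side"):
    s=vision.snapshot(n);W=cloud(s);im=s["image"];ims.append(im)
    S=np.dstack([(W-O)@ex,(W-O)@ey,W[...,2]])
    m=(S[...,0]>-.21)&(S[...,0]<-.035)&(abs(S[...,1])<.135)&(S[...,2]>.012)&(S[...,2]<.05)&(im.max(2)<105)
    k,l,st,c=cv2.connectedComponentsWithStats(m.astype(np.uint8))
    for i in range(1,k):
        if st[i,4]>8: print(n,st[i].tolist(),np.median(S[l==i],axis=0).round(3))
cv2.imwrite("pics/g.png",np.hstack([cv2.resize(ims[0][150:320,280:430],None,fx=2.5,fy=2.5,interpolation=2),cv2.resize(ims[1][150:320,215:365],None,fx=2.5,fy=2.5,interpolation=2)]))
E
```

```text
t: 27.1
tcp_pos: [0.4585, -0.3224, 0.3999]
tool_rot: [0.768, 0.639, 0.022, 0.021]
force: [-0.6, -0.3, 0.0]
finger_gap: 0.35
gripper_force: 0.0
scene [356, 247, 22, 9, 105] [-0.042 -0.015  0.024]
scene [345, 251, 10, 8, 47] [-0.042  0.035  0.023]
scene [361, 267, 15, 12, 68] [-0.115  0.01   0.024]
scene [352, 272, 6, 11, 19] [-0.11   0.049  0.016]
side [295, 219, 10, 11, 54] [-0.044 -0.019  0.026]
side [292, 228, 7, 10, 46] [-0.042  0.036  0.024]
side [318, 228, 8, 8, 39] [-0.114  0.002  0.026]
side [331, 230, 5, 5, 18] [-0.15   0.001  0.027]
```

View pics/g.png

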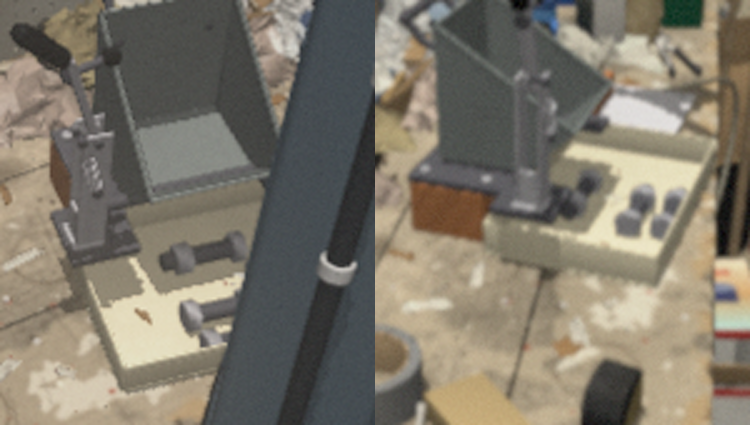

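All three bolts are in the tray, at (580,195), (635,210) and (668,212) in the side view. The arm is open, the tub is level and empty, and the cover lies flat.

```bash
python3 -c "
from station import order
print(order.sign_off())"
```

```text
the job is handed in; nothing more can be done
None
```

The job is handed in at about 27 s of the 69 s allowed; sign-off returned no verdict, but the last pictures showed the hold-down arm open, the cover flat on the bench, all three bolts in the tray, and the tub level on the stand about 7 mm back of its place (18 mm allowed).

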